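# Clamp the glued paddle: to touch plus a quarter turn

### The arm

A 6-joint arm with a two-finger parallel gripper is mounted at the origin on a cart in front of the work surface, level with it; the furniture and walls round the work are solid. World frame = base frame: x ahead of the robot, y to its left, z up, the work surface at z = 0. Lengths are in mm, angles in rad, forces in N, time in s.
With the tool pointing down it reaches from about 275 to 750 mm from the base axis. Payload 10.2 kg.
Tool frame: the origin (TCP) lies at the very end of the fingers, on their centre line; the grasp point (between the pads) lies 19 mm behind it; z points along the fingers, y is the line along which they close (so a half turn about z gives the same grasp; the last joint's range is limited). The gripper opens to 85 mm and grips with 20 to 120 N. Pads are 22 mm wide; open, the fingers measure 114 mm over their backs; the gripper's body (76 mm by 85 mm) begins 54 mm behind the grasp point. The pads swing forward as they close: fully open they stand 13 mm farther back than shut.
Start: joints at [-1.546, 0.313, 1.498, -0, 1.331, -0.223], TCP at [128.754, -508.973, 231.294] pointing down, gripper open.
Joint ranges: [-2.94, 2.94], [-0.97, 2.17], [0.19, 2.56], [-1.23, 4.37], [0.02, 3.11], [-2.88, 2.88]. Speed limits (rad/s): [2.39, 2.39, 3.01, 3.14, 3.14, 3.14].

### API

Orientations are given as a unit quaternion [w, x, y, z].
In Python, from rig import monitor, eyes, job gives the robot as it stands. The module is installed in compiled form; this text tells all that it offers.
- The arm moves only by the tool send_rows, never from a script. Its argument "targets" is one flat list of numbers, 7 for each row, row after row: the turn, a rotation vector about the tool's x, y, z in degrees, then the shift along the tool's x, y, z in units of 60 mm (1.0 is 60 mm), then the opening, from -1 (shut) to 1 (fully open), so that 0 is half open. A call has 1 to 5 rows; each row shifts and turns the commanded pose from where the row before left it, along the tool's axes as they then stand; what a row does not reach is not made up. A row lasts 1/8 s, in which the tool goes at most 62.5 mm and 10.7 degrees, less where a joint would pass 70% of its speed; a pose out of reach is approached as far as the arm can. A call is refused whole if a number of a shift passes 1 or a number of a turn 10.7, either way. A call with a gripper value outside its range is refused whole. The fingers move at their own pace and stop on an object; "newtons" is the grip in N (left out, the last holds). Time passes only in rows, so rows that do not move let the fingers close. It gives the time, the measured TCP pose, the force, the opening and the grip force at its end, in the units of the state.
- monitor.sense(): the state, without advancing time (a new reading comes with each control period).
- eyes.capture(name): name is "scene" or "top"; returns a dict with "img" (400x640x3 uint8, red, green, blue), "K" (3x3 intrinsics, pixels), "R" (3x3) and "t" (3): a world point X has camera coordinates R X + t. Camera axes: x right, y down, z forward; pixel columns grow to the right and rows downward; lengths in mm; the calibration is good to about 2 mm. A picture is of the moment at which its call begins. There is no depth.
- job.finish_job(): hands the job in; it is judged then, once.
The state is a dict: "time_s": time; "joints": joint angles; "dq": joint speeds; "tau": joint torques, N m; "eef_pos": TCP position; "ee_rot": TCP orientation; "force": force on the tool from outside, world axes, zero at the start; "wrist_torque": the same for the moment, N m; "grip_width": opening from 0.0 (shut) to 1.0 (fully open); "grip_force": force on a finger pad.
Only numpy, scipy, OpenCV 4.12 (cv2) and the standard library are available. Lean on these libraries where they do the work, as an engineer would, in place of code of your own. Each camera call takes 0.05 s, during which the arm holds its last target. There are 200 camera calls.

### The job

Set the glued wooden paddle flat on the wooden bed of the blue screw clamp, with its light repair block centred under the clamp's foot, and let go of it. Then turn the red knob clockwise until the foot just touches the block and from there add a quarter of a turn, no more, so that the glue sets under the right pressure; do not overtighten on the way, and leave the things around undisturbed.

Things in the scene. Friction and masses are not known exactly. Their poses are not given: they have to be found in the camera images.
- clamp: Blue screw clamp, fixed. Origin on the screw axis at worktop level, z up; the throat opens to -x, the 40 mm wide column is at x 53 to 79 mm. Base x -83 to 82, 90 mm wide, 12 high; on it a fixed wooden bed, x -77 to 45, 66 mm wide, top 15 to 22 mm above the worktop (shimmed, differs each time, not measured). Overhead arm: 40 mm wide, out to x -20, underside 83 mm up.
- knob (a joint): Knob angle in rad, growing clockwise from above (tightening), 0 to 7; starts at 0 to 0.4. A turn lowers the foot 24 mm. Friction about 0.20 Nm against either direction; once the foot bears, about 0.11 Nm more against tightening, then 0.04 Nm more per rad. Stays where left. Contact comes 0.85 to 3.2 rad after the start.
- knob_grip (a point): Grip point on the screw axis, 150 mm above the worktop. The knob is an upright red bar 56 mm long, 14 thick, from 124 to 165 mm above the worktop, on a black disc of 46 mm diameter; it keeps its height as it turns. Site x along the bar (the clamp's x when the joint reads 0), y across it, z up.
- paddle: Loose wooden serving paddle, about 0.13 kg. Origin at its flat underside, below the centre of the repair block; z up. Blade 90 mm (x -45 to 45) x 64 x 12; handle along -x from x -40 to -165 mm, 26 wide, 20 high. Grip the handle across its width near x -125, so that the gripper stays clear of the clamp.
- repair_top (a point): Centre of the top of the light repair block (34 x 34 x 8 mm) on the blade, 20 mm above the paddle's underside. The clamp's foot, on the screw axis, is black rubber, 22 mm across; sprung: preset 28 N, then 2.5 N per mm, so about 43 N a quarter turn past contact. At first it hangs 3 to 12 mm above the block of a paddle on the bed: lay the paddle on the front of the bed and slide it in, level.
- sugar_jar: Glass sugar jar with a red lid, 78 mm across, 154 mm high, bystander. Origin at the centre of its underside.
- seed_packet: Flat colourful seed packet, 115 x 85 x 10 mm, lying front right, bystander. Origin under its centre.
- scissors: Scissors with red handles, 199 mm long, lying, bystander. Origin under their middle.

How it is judged:
By the outcome, as a careful person would: the job done as asked, in the order asked, and still so for the second after the job is handed in, with the robot touching nothing.
It also fails if it takes over 72 s, if anything falls off the work surface, if the arm or the gripper's body presses on something with over 40 N, if the wrist force passes 120 N, or if a joint passes its speed limit or range.

## Working session

There is one attempt and no reset: what is moved stays moved. The work goes in short steps, Python scripts to look and compute and a tool call to move; the robot and the scene stay as the last step left them, time stands still between calls to the robot, and variables do not carry over. Pictures are saved under pics/ and viewed, at most 10 in all, crops included, and the job is handed in when it is done.

Besides the shell and the picture viewer there is one more tool, called after "Emit:" as name(argument=value, ...) on one line, values as JSON. send_rows: Moves the arm, as the interface text tells. Its arguments: {"type":"object","properties":{"targets":{"type":"array","items":{"type":"number"}},"newtons":{"type":"number"}},"required":["targets"]}

```bash
ls; mkdir -p pics; python3 - <<'E'
from rig import monitor, eyes, job
import cv2
print(monitor.sense())
for n in("scene","top"):
    d=eyes.capture(n); cv2.imwrite(f"pics/{n}0.png",d["img"][:,:,::-1]); print(n,d["K"],d["R"],d["t"])
E
```

```text
pics
{'time_s': 0.0, 'joints': array([-1.54640035e+00,  3.13448344e-01,  1.49842466e+00,  4.52039012e-08,
        1.33100675e+00, -2.23357553e-01]), 'dq': array([-0.00012721, -0.00180806,  0.00144254, -0.00143162,  0.00089026,
        0.00018827]), 'tau': array([-2.79606156e-04, -4.12271976e+01, -2.59740186e+01, -2.07291641e-04,
        4.17282747e-03,  1.02894086e-05]), 'eef_pos': array([ 128.74748852, -508.70664642,  230.74060209]), 'ee_rot': array([-6.40365798e-04,  9.92336875e-01,  1.23560155e-01,  6.39371369e-05]), 'force': array([-0.01153367,  0.63961508, -0.57845216]), 'wrist_torque': array([ 0.03621981,  0.00456707, -0.01091842]), 'grip_force': 0.0, 'grip_width': 1.0008863320868118}
scene [[431.98997683   0.         320.60136746]
 [  0.         431.98997683 204.32221599]
 [  0.           0.           1.        ]] [[-0.73842514 -0.6742878   0.00801724]
 [-0.40091338  0.42942595 -0.80923532]
 [ 0.5422147  -0.60077392 -0.58742992]] [ 511.42196162  253.88556105 1099.11667329]
top [[425.05786009   0.         323.17143156]
 [  0.         425.05786009 203.88090707]
 [  0.           0.           1.        ]] [[ 0.03837356 -0.99925795  0.0033204 ]
 [-0.97435564 -0.03815413 -0.22175514]
 [ 0.22171727  0.00527428 -0.97509673]] [ 100.09602037  602.66651205 1185.05332333]
```

View pics/scene0.png

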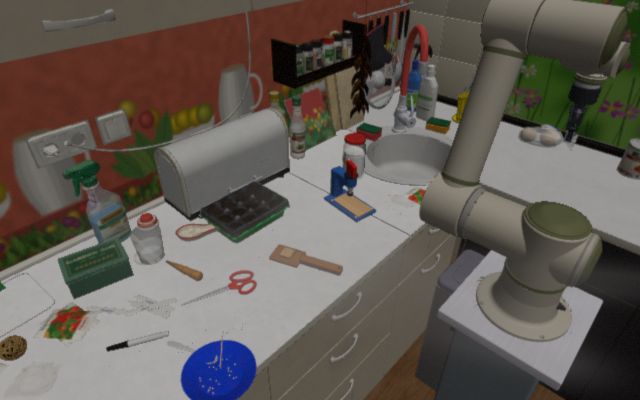

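View pics/top0.png

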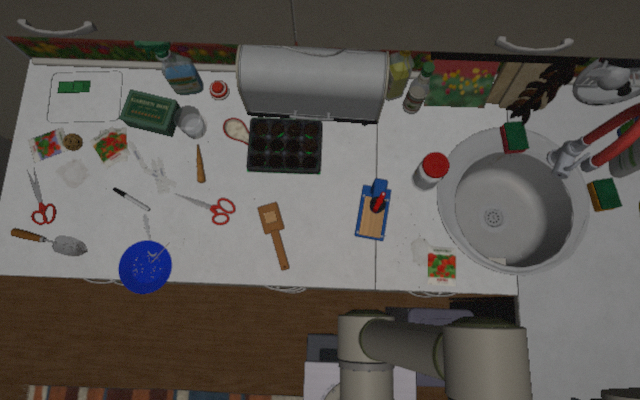

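The scene picture shows the clamp around (350,190) and the paddle around (300,260). In the top picture the paddle blade is at (271,217) with its handle running to (284,267), the clamp is at (374,208), the jar at (432,170) and the seed packet at (441,265). Next I zoom in to pick corners.

```bash
python3 - <<'E'
import cv2
a=cv2.imread("pics/top0.png")[170:280,250:400]; cv2.imwrite("pics/topc.png",cv2.resize(a,None,fx=5,fy=5,interpolation=cv2.INTER_CUBIC))
a=cv2.imread("pics/scene0.png")[155:280,260:385]; cv2.imwrite("pics/scenec.png",cv2.resize(a,None,fx=4.8,fy=4.8,interpolation=cv2.INTER_CUBIC))
E
```

```text
(no output)
```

View pics/topc.png

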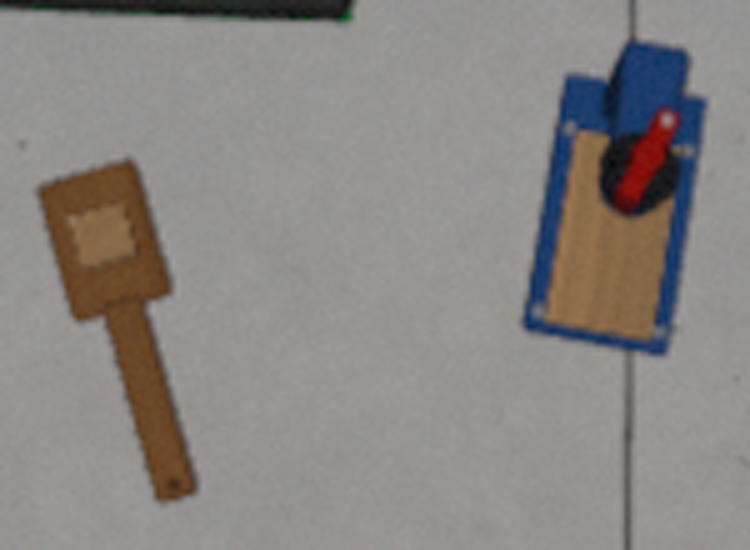

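View pics/scenec.png

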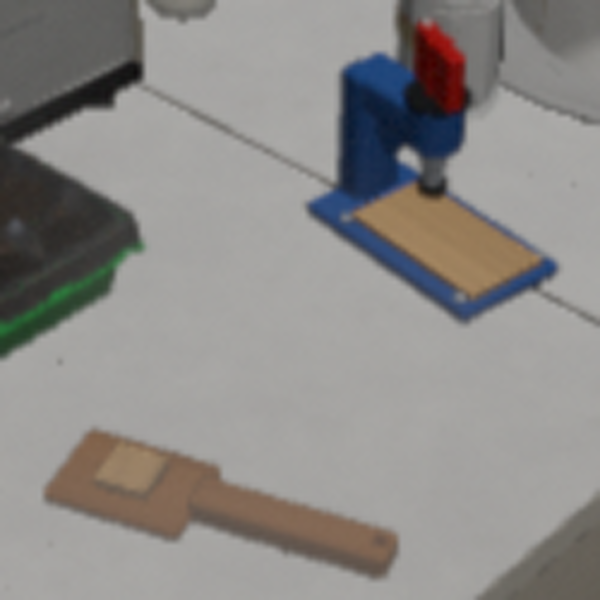

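The top crop shows clean base, blade and block corners. The knob bar runs from about (668,118) to (625,208). The scene crop shows the foot hanging above the bed at (432,187). I fit both poses from the picked corners.

```bash
cat > h.py <<'E'
import numpy as np, cv2
from scipy.optimize import least_squares
CAM={"scene":(431.98997683,320.60136746,204.32221599,np.array([[-0.73842514,-0.6742878,0.00801724],[-0.40091338,0.42942595,-0.80923532],[0.5422147,-0.60077392,-0.58742992]]),np.array([511.42196162,253.88556105,1099.11667329])),
"top":(425.05786009,323.17143156,203.88090707,np.array([[0.03837356,-0.99925795,0.0033204],[-0.97435564,-0.03815413,-0.22175514],[0.22171727,0.00527428,-0.97509673]]),np.array([100.09602037,602.66651205,1185.05332333]))}
def proj(c,X):
    f,cx,cy,R,t=CAM[c]; p=R@X+t if np.ndim(X)==1 else X@R.T+t
    return np.stack([f*p[...,0]/p[...,2]+cx,f*p[...,1]/p[...,2]+cy],-1)
def ray(c,uv,z):
    f,cx,cy,R,t=CAM[c]; d=R.T@np.array([(uv[0]-cx)/f,(uv[1]-cy)/f,1]); o=-R.T@t
    return o+d*(z-o[2])/d[2]
def uncrop(uv,x0,y0,s): return (np.array(uv,float)+.5)/s-.5+[x0,y0]
def world(p,L):
    c,s=np.cos(p[2]),np.sin(p[2]); L=np.atleast_2d(np.array(L,float))
    return np.c_[p[0]+c*L[:,0]-s*L[:,1],p[1]+s*L[:,0]+c*L[:,1],L[:,2]]
def fit(obs,p0):
    r=lambda p:np.concatenate([(proj(c,world(p,l))-uv).ravel() for c,l,uv in obs])
    s=least_squares(r,p0,loss="soft_l1"); return s.x,r(s.x).reshape(-1,2)
E
python3 - <<'E'
from h import *
T=lambda a:uncrop(a,250,170,5); S=lambda a:uncrop(a,260,155,4.8)
pt=[(45,32,12),(45,-32,12),(-45,-32,12),(-45,32,12),(17,17,20),(17,-17,20),(-17,-17,20),(-17,17,20),(-165,13,20),(-165,-13,20)]
put=T([(38,187),(132,160),(171,292),(78,321),(67,219),(128,203),(137,252),(80,268),(157,500),(196,491)])
pus=S([(45,490),(95,430),(218,468),(178,530),(97,478),(118,443),(171,457),(150,495)])
ct=[(82,45,12),(82,-45,12),(-83,-45,12),(-83,45,12)]
cut=T([(568,75),(705,98),(664,353),(526,328)])
cs=[(82,45,12),(-83,45,12),(-83,-45,12)]; cus=S([(310,207),(463,312),(555,265)])
np.set_printoptions(precision=2,suppress=True)
for n,o in (("paddle",[("top",pt,put),("scene",pt[:8],pus)]),("clamp",[("top",ct,cut),("scene",cs,cus)])):
    g=ray("top",o[0][2][:4].mean(0),12)
    for k in (o,o[:1],o[1:]):
        p,r=fit(k,[g[0],g[1],0.]); print(n,p, r.tolist() if k is o else "")
for z in (165,):
    a,b=ray("top",T((668,118)),z),ray("top",T((625,208)),z); print(a,b,np.hypot(*(a-b)[:2]),np.arctan2((a-b)[1],(a-b)[0]))
print("foot/jar",ray("top",(434,165),154),"packet",ray("top",(441,265),5))
E
```

```text
paddle [561.93 283.36   0.34] [[-0.8197332272761741, -0.20444454336728768], [0.42339223829850425, -0.7863063018010052], [0.697279159775178, 0.35109731009978873], [-1.0136584759480343, 0.7151537028336747], [0.1626708031672024, -0.008223645341701058], [-1.2806089602007091, -0.03409660884381083], [-0.03747364503209383, 0.6445511755265727], [0.5514026320777816, 0.7074189540424811], [-0.1385433861544243, 1.0760499737228884], [0.5148373771992283, 0.25202784966433], [-1.0740528210358207, -0.09910472039496199], [-0.9592990160234081, -1.3438947274337067], [1.4060809333165594, -0.9838612354633369], [0.0849830045459612, 0.5015286215606807], [-0.7285800052757168, -0.3335027364051939], [0.37343660912353016, -0.43281465316681533], [0.020428376516804292, -0.17327286685394938], [-0.9043557101987858, -0.5668929528779927]]
paddle [562.88 283.2    0.34] 
paddle [560.13 283.92   0.34] 
clamp [591.86 -29.    -0.15] [[-0.5533088495176912, -0.7359523290791401], [0.6056279655605294, -0.0813725715781004], [0.49752649995423326, 0.7946962602645158], [-1.2383471584103063, 0.25417936864505464], [-1.3815950923073501, -1.377950942241796], [0.015195423757177196, 0.3589517522836161], [1.2330551993306358, -0.483060137328863]]
clamp [592.16 -29.47  -0.15] 
clamp [590.42 -28.11  -0.16] 
[612.44 -39.67 165.  ] [561.34 -16.79 165.  ] 55.98900778292267 -0.4209132833758016
foot/jar [ 702.32 -182.76  154.  ] packet [ 438.35 -236.99    5.  ]
```

Emit:
send_rows(targets=[0, 0, -5.3, 0, 0, 0, 1, 0, 0, 0, 0.537, -0.591, 0, 1, 0, 0, 0, 0.537, -0.591, 0, 1])

```text
time_s: 0.48
eef_pos: [166.1, -419.3, 230.7]
ee_rot: [-0.001, 0.986, 0.169, 0.0]
force: [1.0, 0.3, 0.1]
grip_width: 1.001
grip_force: 0.0
```

Emit:
send_rows(targets=[0, 0, 0, 0.537, -0.591, 0, 1, 0, 0, 0, 0.537, -0.591, 0, 1, 0, 0, 0, 0.537, -0.591, 0, 1, 0, 0, 0, 0.537, -0.591, 0, 1, 0, 0, 0, 0.537, -0.591, 0, 1])

```text
time_s: 1.1
eef_pos: [258.7, -198.2, 231.2]
ee_rot: [-0.0, 0.986, 0.169, 0.0]
force: [1.0, 1.1, 0.2]
grip_width: 1.002
grip_force: 0.0
```

Emit:
send_rows(targets=[0, 0, 0, 0.537, -0.591, 0, 1, 0, 0, 0, 0.537, -0.591, 0, 1, 0, 0, 0, 0.537, -0.591, 0, 1, 0, 0, 0, 0.537, -0.591, 0, 1, 0, 0, 0, 0.537, -0.591, 0, 1])

```text
time_s: 1.72
eef_pos: [351.5, 22.8, 231.3]
ee_rot: [0.0, 0.986, 0.169, 0.0]
force: [1.1, -0.9, 0.4]
grip_width: 0.998
grip_force: 0.0
```

Emit:
send_rows(targets=[0, 0, 0, 0.537, -0.591, 0.2, 1, 0, 0, 0, 0.537, -0.591, 0.5, 1, 0, 0, 0, 0.537, -0.591, 0.5, 1, 0, 0, 0, 0.537, -0.591, 0.5, 1, 0, 0, 0, 0.537, -0.591, 0.5, 1])

```text
time_s: 2.35
eef_pos: [444.2, 243.7, 98.1]
ee_rot: [0.0, 0.986, 0.169, -0.0]
force: [0.6, -0.4, 0.7]
grip_width: 1.003
grip_force: 0.0
```

Emit:
send_rows(targets=[0, 0, 0, 0, 0, 0, 1])

```text
time_s: 2.48
eef_pos: [442.8, 243.7, 96.4]
ee_rot: [0.0, 0.985, 0.171, -0.003]
force: [-0.1, -1.2, 0.5]
grip_width: 0.999
grip_force: 0.0
```

Emit:
send_rows(targets=[0, 0, 0, 0.01, 0.035, 0.5, 1, 0, 0, 0, 0, 0, 0.5, 1, 0, 0, 0, 0, 0, 0.4, 1, 0, 0, 0, 0, 0, 0, 1])

```text
time_s: 2.98
eef_pos: [444.4, 239.5, 14.8]
ee_rot: [0.0, 0.986, 0.169, -0.001]
force: [0.1, 0.1, 0.2]
grip_width: 0.999
grip_force: 0.0
```

```bash
python3 - <<'E'
from rig import monitor, eyes
import cv2
s=monitor.sense(); print(s["eef_pos"],s["ee_rot"],s["force"],s["joints"])
from h import *
a,b=eyes.capture("top")["img"],eyes.capture("scene")["img"]
for d,(x,y) in ((a,(250,185)),(b,(250,215))):pass
A=cv2.resize(a[190:280,240:310],None,fx=5,fy=5,interpolation=2); B=cv2.resize(b[225:315,260:350],None,fx=5,fy=5,interpolation=2)
cv2.imwrite("pics/g1.png",np.hstack([A,B])[:,:,::-1])
E
```

```text
[444.40459244 239.47604133  14.81392261] [ 1.66999692e-04  9.85613319e-01  1.69011161e-01 -1.25882033e-03] [0.13180868 0.13200899 0.22088254] [ 2.61843295e-01  5.57803163e-01  1.77853645e+00 -1.40084441e-04
  8.07790730e-01  1.49308366e+00]
```

View pics/g1.png

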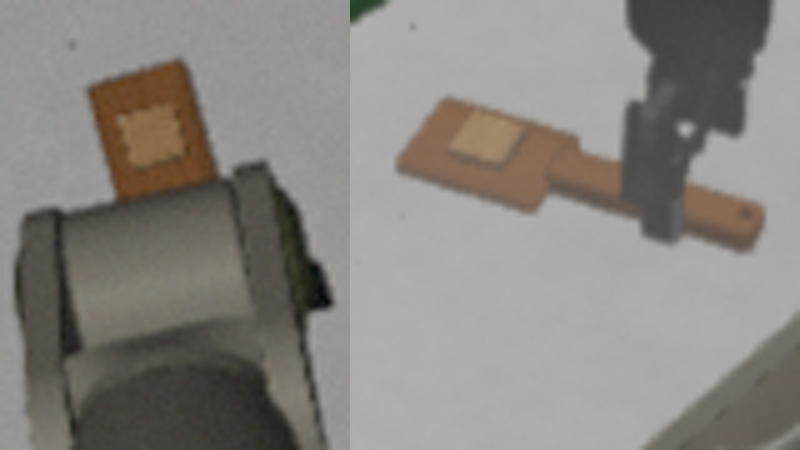

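The fingers straddle the handle, near (660,180) in the right half of the picture, and the blade is free. I lower the last 11 mm and grip.

Emit:
send_rows(targets=[0, 0, 0, 0.01, -0.03, 0.18, 1, 0, 0, 0, 0, 0, 0, 1, 0, 0, 0, 0, 0, 0, -1, 0, 0, 0, 0, 0, 0, -1, 0, 0, 0, 0, 0, 0, -1], newtons=70)

```text
time_s: 3.7
eef_pos: [445.2, 242.2, 4.6]
ee_rot: [-0.0, 0.986, 0.169, 0.0]
force: [-0.3, 0.9, -0.7]
grip_width: 0.377
grip_force: 0.0
```

Emit:
send_rows(targets=[0, 0, 0, 0, 0, 0, -1, 0, 0, 0, 0, 0, 0, -1, 0, 0, 0, 0, 0, 0, -1])

```text
time_s: 4.08
eef_pos: [445.4, 242.3, 4.9]
ee_rot: [-0.0, 0.986, 0.169, 0.0]
force: [-1.7, 0.5, 5.4]
grip_width: 0.284
grip_force: 69.3
```

Emit:
send_rows(targets=[0, 0, 0, 0, 0, -0.5, -1, 0, 0, 0, 0, 0, -0.4, -1, 0, 0, 9.4, 0, 0, 0, -1, 0, 0, 9.4, 0, 0, 0, -1, 0, 0, 9.4, 0, 0, 0, -1])

```text
time_s: 4.7
eef_pos: [444.7, 242.1, 58.2]
ee_rot: [0.0, 0.997, -0.079, -0.0]
force: [-0.7, -0.1, -0.9]
grip_width: 0.283
grip_force: 69.0
```

Emit:
send_rows(targets=[0, 0, 0, -0.16, 0.82, 0, -1, 0, 0, 0, -0.16, 0.82, 0, -1, 0, 0, 0, -0.16, 0.82, 0, -1, 0, 0, 0, -0.16, 0.82, 0, -1, 0, 0, 0, -0.16, 0.82, 0, -1])

```text
time_s: 5.32
eef_pos: [359.6, 5.1, 58.4]
ee_rot: [0.0, 0.997, -0.076, -0.0]
force: [1.6, -1.3, -1.2]
grip_width: 0.288
grip_force: 69.2
```

Emit:
send_rows(targets=[0, 0, 0, 0, 0, 0, -1, 0, 0, 0, 0, 0, 0, -1])

```text
time_s: 5.58
eef_pos: [360.5, 6.6, 58.5]
ee_rot: [-0.0, 0.997, -0.076, -0.0]
force: [0.0, 0.2, -1.9]
grip_width: 0.284
grip_force: 69.3
```

```bash
python3 - <<'E'
from rig import monitor, eyes
from h import *
s=monitor.sense(); print(s["eef_pos"],s["ee_rot"],2*np.arctan2(s["ee_rot"][2],s["ee_rot"][1]))
a,b=eyes.capture("top")["img"],eyes.capture("scene")["img"]
A=cv2.resize(a[170:270,340:410],None,fx=5,fy=5,interpolation=2); B=cv2.resize(b[140:240,300:390],None,fx=5,fy=5,interpolation=2)
cv2.imwrite("pics/g2.png",np.hstack([A,B])[:,:,::-1])
E
```

```text
[360.51241167   6.57694801  58.47645042] [-9.09686960e-05  9.97101363e-01 -7.60845533e-02 -6.11535195e-05] -0.152316305489959
```

View pics/g2.png

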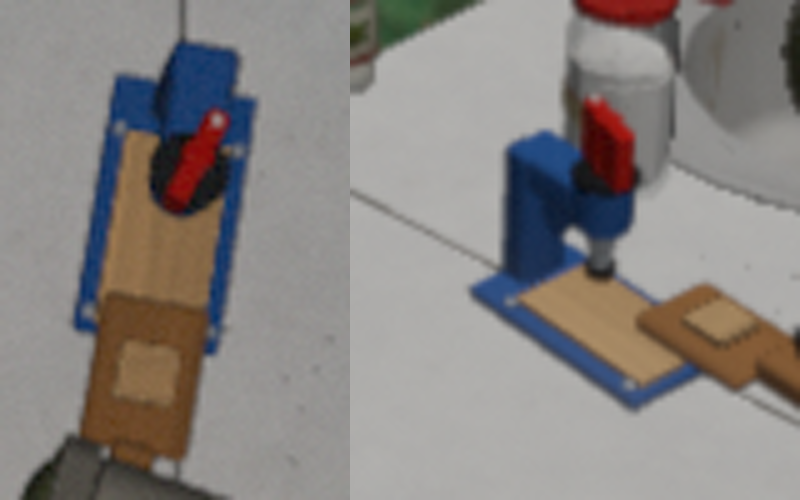

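The paddle is held level, its axis parallel to the bed, with the block at (148,372) in the top crop and the foot at (600,270) in the scene crop. I fit the held paddle against the clamp in the same pictures.

```bash
python3 - <<'E'
from h import *
T=lambda a:uncrop(a,340,170,5); S=lambda a:uncrop(np.array(a)-[350,0],300,140,5)
np.set_printoptions(precision=2,suppress=True)
h=53.7
L=np.array([(45,32,12),(45,-32,12),(-45,-32,12),(-45,32,12),(17,17,20),(17,-17,20),(-17,-17,20),(-17,17,20)],float)+[0,0,h]
t=T([(104,292),(210,308),(185,460),(83,440),(120,342),(181,348),(175,402),(114,396)])
i=[0,1,3,4,5,6,7]; s=S([(638,320),(707,283),(738,375),(682,318),(706,292),(757,312),(733,345)])
C=[(82,45,12),(82,-45,12),(-83,-45,12),(-83,45,12)]; ct=T([(118,75),(255,98),(214,353),(76,328)])
cs=S([(472,290),(632,402)])
for n,k in (("both",(1,1)),("top",(1,0)),("scene",(0,1))):
    o=[("top",L,t)]*k[0]+[("scene",L[i],s)]*k[1]; c=[("top",C,ct)]*k[0]+[("scene",[C[0],C[3]],cs)]*k[1]
    p,r=fit(o,[483,-12,-.15]); q,rc=fit(c,[592,-29,-.15]); d=p-q; cc,ss=np.cos(q[2]),np.sin(q[2])
    print(n,p,q,"rel",cc*d[0]+ss*d[1],-ss*d[0]+cc*d[1],d[2],abs(r).max(),abs(rc).max())
# foot bottom guess: axis at heights
for z in (38,42,46,50,54): print(z,(proj("scene",np.array([591.8,-29.2,z]))-[300,140])*5+[350,0])
for q in (15,18.5,22):
  print(q,[((proj("scene",w)-[300,140])*5+[350,0]).tolist() for w in world((591.8,-29.2,-.152),[(45,33,q),(-77,33,q),(-77,-33,q)])],[((proj("top",w)-[340,170])*5).tolist() for w in world((591.8,-29.2,-.152),[(45,33,q),(-77,33,q),(-77,-33,q)])])
E
```

```text
both [483.49 -12.83  -0.11] [591.53 -29.35  -0.15] rel -109.29267062904037 0.4693772561866485 0.03500531350295648 2.8737652557477418 1.2188496653833738
top [483.9  -12.91  -0.13] [592.16 -29.47  -0.15] rel -109.52272417162311 0.7195179973179915 0.020179681375292996 1.058113423214138 0.9660373004495
scene [482.02 -11.2   -0.08] [587.95 -28.03  -0.17] rel -107.25222522675023 -1.24674934024047 0.09029896958310397 2.6800554835857042 0.956550766346453
38 [597.11 280.91]
42 [597.4 275.9]
46 [597.69 270.86]
50 [597.98 265.82]
54 [598.27 260.75]
15 [[513.4458988724623, 296.4015324552187], [638.1629533602427, 384.1375399025523], [713.0917498238498, 345.5144644751576]] [[123.34478619186143, 128.3378655225644], [89.48804364043298, 320.5156984972216], [197.15464519160435, 341.06375174344737]]
18.5 [[513.5744608329128, 292.1111890143638], [638.4870712343053, 379.73866796768834], [713.5184319791125, 341.1651623182851]] [[123.90454225972718, 126.97083857200155], [89.96933376236086, 319.63166222200346], [197.9239719752627, 340.2327352889293]]
22 [[513.703390947343, 287.80855961422105], [638.8121694818017, 375.3264905735139], [713.9463734510815, 336.80302355974004]] [[124.4672243611555, 125.59666571098276], [90.45319214756432, 318.74290854703656], [198.69741227720624, 339.3972754672312]]
```

Emit:
send_rows(targets=[0, 0, 0, 0.375, 0, 0, -1, 0, 0, 0, 0.375, 0.008, 0.2, -1, 0, 0, 0, 0, 0, 0.3, -1, 0, 0, 0, 0, 0, 0, -1, 0, 0, 0, 0, 0, 0, -1])

```text
time_s: 6.3
eef_pos: [405.0, -0.5, 28.9]
ee_rot: [0.0, 0.997, -0.075, 0.0]
force: [-0.0, 0.4, -1.6]
grip_width: 0.282
grip_force: 69.3
```

Emit:
send_rows(targets=[0, 0, 0, 0, 0, 0.03, -1, 0, 0, 0, 0, 0, 0, -1])

```text
time_s: 6.55
eef_pos: [404.9, -0.9, 27.0]
ee_rot: [0.0, 0.997, -0.076, 0.0]
force: [0.7, 0.0, -1.2]
grip_width: 0.287
grip_force: 69.3
```

Emit:
send_rows(targets=[0, 0, 0, 0, 0, 0.03, -1, 0, 0, 0, 0, 0, 0, -1])

```text
time_s: 6.8
eef_pos: [404.8, -1.0, 24.8]
ee_rot: [-0.0, 0.997, -0.076, -0.0]
force: [-0.2, 0.2, -1.7]
grip_width: 0.287
grip_force: 69.3
```

Emit:
send_rows(targets=[0, 0, 0, 0, 0, 0.025, -1, 0, 0, 0, 0, 0, 0, -1])

```text
time_s: 7.05
eef_pos: [404.9, -1.0, 23.4]
ee_rot: [-0.0, 0.997, -0.076, 0.0]
force: [0.4, -0.7, -1.2]
grip_width: 0.283
grip_force: 69.3
```

Emit:
send_rows(targets=[0, 0, 0, 0, 0, 0.017, -1, 0, 0, 0, 0, 0, 0, -1])

```text
time_s: 7.3
eef_pos: [404.9, -1.0, 22.4]
ee_rot: [0.0, 0.997, -0.076, 0.0]
force: [-1.8, 0.2, 0.7]
grip_width: 0.283
grip_force: 69.6
```

Emit:
send_rows(targets=[0, 0, 0, 0, 0, 0.017, -1, 0, 0, 0, 0, 0, 0, -1])

```text
time_s: 7.55
eef_pos: [404.9, -1.0, 21.4]
ee_rot: [0.0, 0.997, -0.076, 0.0]
force: [-3.0, 0.9, 3.3]
grip_width: 0.284
grip_force: 69.9
```

Emit:
send_rows(targets=[0, 0, 0, 0, 0, -0.01, -1, 0, 0, 0, 0.3, 0, 0, -1, 0, 0, 0, 0.3, 0, 0, -1])

```text
time_s: 7.92
eef_pos: [440.7, -6.4, 22.1]
ee_rot: [-0.0, 0.997, -0.076, -0.0]
force: [-3.3, 0.4, 5.7]
grip_width: 0.286
grip_force: 70.0
```

Emit:
send_rows(targets=[0, 0, 0, 0.3, 0, 0, -1, 0, 0, 0, 0.173, 0, 0, -1, 0, 0, 0, 0, 0, 0, -1, 0, 0, 0, 0, 0, 0, -1])

```text
time_s: 8.43
eef_pos: [469.9, -11.0, 22.6]
ee_rot: [0.0, 0.997, -0.076, 0.002]
force: [2.5, 0.9, 4.5]
grip_width: 0.289
grip_force: 70.1
```

```bash
python3 - <<'E'
from rig import monitor, eyes
from h import *
s=monitor.sense(); print(s["eef_pos"],s["ee_rot"],2*np.arctan2(s["ee_rot"][2],s["ee_rot"][1]),s["force"])
a,b=eyes.capture("top")["img"],eyes.capture("scene")["img"]
A=cv2.resize(a[170:270,340:410],None,fx=5,fy=5,interpolation=2); B=cv2.resize(b[140:240,300:390],None,fx=5,fy=5,interpolation=2)
cv2.imwrite("pics/g3.png",np.hstack([A,B])[:,:,::-1])
E
```

```text
[469.89189313 -10.97372916  22.61330686] [ 2.22703073e-04  9.97116656e-01 -7.58633029e-02  1.75627468e-03] -0.15187275974461323 [2.50096562 0.86973139 4.45705773]
```

View pics/g3.png

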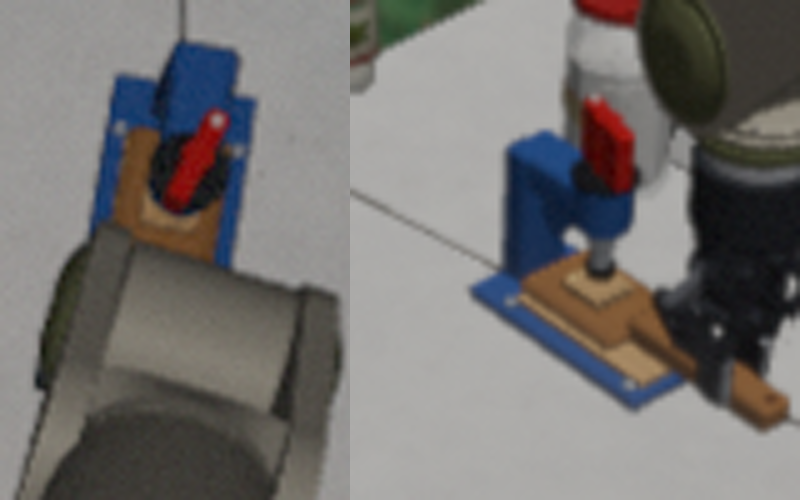

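```bash
python3 - <<'E'
from h import *
np.set_printoptions(precision=1,suppress=True)
B=[(17,17,37.6),(-17,17,37.6),(-17,-17,37.6)]
for dx in (0,2): 
  w=world((591.8,-29.2,-.152),np.array(B)+[dx,0,0])
  print(dx,"scene",((proj("scene",w)-[300,140])*5+[350,0]).round(1).tolist(),"top",((proj("top",w)-[340,170])*5).round(1).tolist())
w=world((591.8,-29.2,-.152),[(45,32,29.6),(-45,32,29.6)]);print(((proj("scene",w)-[300,140])*5+[350,0]))
from rig import eyes
b=eyes.capture("scene")["img"]; a=eyes.capture("top")["img"]
A=cv2.resize(a[185:225,350:400],None,fx=8,fy=8,interpolation=2); B=cv2.resize(b[175:215,330:380],None,fx=8,fy=8,interpolation=2)
cv2.imwrite("pics/g4.png",np.hstack([A,B])[:,:,::-1])
E
```

```text
0 scene [[560.5, 278.9], [595.1, 302.6], [633.8, 283.9]] top [[145.4, 168.4], [136.0, 222.6], [191.9, 233.1]]
2 scene [[558.4, 277.6], [593.0, 301.1], [631.7, 282.5]] top [[145.9, 165.2], [136.5, 219.4], [192.4, 229.9]]
[[515.1 277.9]
 [606.4 341.3]]
```

View pics/g4.png

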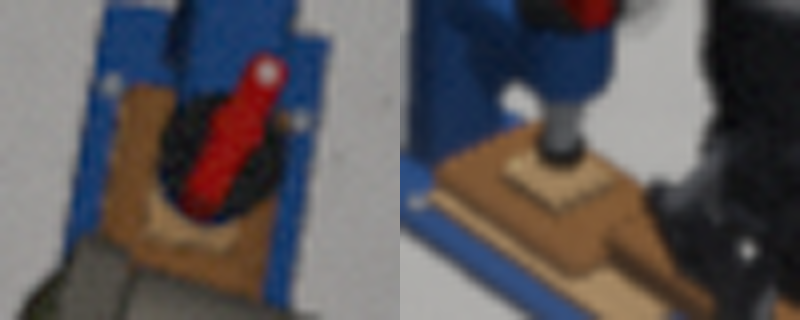

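```bash
python3 - <<'E'
from h import *
np.set_printoptions(precision=2,suppress=True)
T=lambda a:uncrop(a,350,185,8); S=lambda a:uncrop(np.array(a)-[400,0],330,175,8)
h=17.6
t=T([(148,235),(232,250)]); tl=[(-17,17,h+20),(-17,-17,h+20)]
s=S([(503,165),(560,207),(618,175),(437,175),(575,268),(535,122)]); sl=[(17,17,h+20),(-17,17,h+20),(-17,-17,h+20),(45,32,h+12),(-45,32,h+12),(45,-32,h+12)]
for n,o in (("both",[("top",tl,t),("scene",sl,s)]),("top",[("top",tl,t)]),("scene",[("scene",sl,s)]),("sceneblk",[("scene",sl[:3],s[:3])])):
    p,r=fit(o,[592,-29,-.15]); d=p-np.array([591.8,-29.2,-.152]); c,q=np.cos(-.152),np.sin(-.152)
    print(n,p,"rel",c*d[0]+q*d[1],-q*d[0]+c*d[1],d[2],r.round(1).tolist())
# line samples: intensity/colour across clamp at top rows, from the raw image
from rig import eyes
im=cv2.imread("pics/top0.png"); now=eyes.capture("top")["img"][:,:,::-1]
cv2.imwrite("pics/top5.png",now)
for r in (205,207,209,211,213): print(r,[(c,int(now[r,c,2])-int(now[r,c,0]),int(now[r,c].sum())) for c in range(357,392)])
E
```

```text
both [592.63 -30.13  -0.12] rel 0.9569433462317241 -0.7979082107664226 0.03680133159220887 [[-0.4, 0.6], [0.4, 0.4], [-0.4, 0.5], [-0.3, -0.1], [-0.1, -0.0], [-1.3, -0.7], [0.5, -0.1], [0.4, -1.1]]
top [594.03 -30.56  -0.14] rel 2.4151738945970145 -1.0063348471684874 0.012013045576418163 [[-0.3, -0.1], [0.3, 0.1]]
scene [591.49 -29.53  -0.12] rel -0.25850227350413346 -0.37495169939147666 0.03685464527271222 [[-0.2, 0.7], [-0.1, 0.1], [0.1, 0.2], [-1.2, -0.5], [0.6, 0.2], [0.5, -0.9]]
sceneblk [592.32 -31.34  -0.14] rel 0.8392038705774141 -2.0391943517078004 0.008930398326458477 [[-0.1, 0.3], [-0.2, -0.3], [0.2, -0.0]]
205 [(357, 5, 450), (358, 2, 422), (359, -13, 310), (360, -74, 184), (361, -81, 193), (362, -72, 183), (363, -18, 206), (364, 50, 220), (365, 60, 198), (366, 63, 214), (367, 70, 208), (368, 62, 202), (369, 34, 159), (370, -2, 80), (371, -9, 64), (372, 1, 63), (373, 1, 76), (374, 54, 99), (375, 106, 136), (376, 124, 154), (377, 120, 176), (378, 119, 161), (379, 102, 132), (380, 55, 108), (381, 12, 69), (382, -3, 69), (383, 1, 82), (384, 0, 90), (385, -35, 105), (386, -72
[... 1643 characters left out ...]
7), (384, -7, 197), (385, -85, 181), (386, -80, 190), (387, -52, 215), (388, -12, 334), (389, 2, 444), (390, 2, 439), (391, 3, 449)]
213 [(357, -2, 400), (358, -37, 223), (359, -73, 179), (360, -66, 177), (361, -48, 184), (362, 8, 188), (363, 54, 191), (364, 63, 212), (365, 65, 230), (366, 69, 213), (367, 60, 228), (368, 57, 263), (369, 63, 311), (370, 65, 305), (371, 64, 313), (372, 66, 308), (373, 55, 293), (374, 46, 248), (375, 33, 221), (376, 27, 222), (377, 36, 240), (378, 50, 274), (379, 55, 256), (380, 63, 223), (381, 67, 211), (382, 60, 206), (383, 33, 190), (384, -32, 189), (385, -82, 190), (386, -77, 184), (387, -32, 249), (388, 1, 384), (389, 4, 447), (390, 3, 452), (391, 3, 453)]
```

The raw row profile gives the paddle centred sideways to within about 1 mm. Lengthwise it is about 1 mm too far in. I nudge it back 1 mm and release.

Emit:
send_rows(targets=[0, 0, 0, -0.015, 0, 0, -1, 0, 0, 0, 0, 0, 0, -1, 0, 0, 0, 0, 0, 0, 0, 0, 0, 0, 0, 0, 0, 1, 0, 0, 0, 0, 0, 0, 1])

```text
time_s: 9.3
eef_pos: [467.2, -10.5, 21.7]
ee_rot: [-0.0, 0.997, -0.076, -0.001]
force: [-0.4, -0.1, 0.4]
grip_width: 0.902
grip_force: 0.0
```

Emit:
send_rows(targets=[0, 0, 0, 0, 0, 0, 1, 0, 0, 0, 0, 0, -0.3, 1, 0, 0, 0, 0, 0, -1, 1, 0, 0, 0, 0, 0, -1, 1, 0, 0, 0, 0, 0, -1, 1])

```text
time_s: 9.93
eef_pos: [467.2, -10.5, 222.0]
ee_rot: [-0.0, 0.997, -0.076, -0.0]
force: [0.8, -0.4, 0.2]
grip_width: 0.998
grip_force: 0.0
```

Emit:
send_rows(targets=[0, 0, 0, 0, 0, 0, 1, 0, 0, 0, 0, 0, 0, 1])

```text
time_s: 10.18
eef_pos: [467.1, -10.4, 219.1]
ee_rot: [-0.0, 0.997, -0.076, -0.001]
force: [0.1, -0.5, -1.7]
grip_width: 1.0
grip_force: 0.0
```

```bash
python3 - <<'E'
from rig import monitor, eyes
from h import *
s=monitor.sense(); print(s["eef_pos"],s["joints"],2*np.arctan2(s["ee_rot"][2],s["ee_rot"][1]),s["force"],s["wrist_torque"])
a,b=eyes.capture("top")["img"],eyes.capture("scene")["img"]
A=cv2.resize(a[170:270,340:410],None,fx=5,fy=5,interpolation=2); B=cv2.resize(b[140:240,300:390],None,fx=5,fy=5,interpolation=2)
cv2.imwrite("pics/g5.png",np.hstack([A,B])[:,:,::-1])
E
```

```text
[467.1184741  -10.44647683 219.05964305] [-2.73915355e-01  1.96773361e-01  1.68121317e+00 -5.22190532e-07
  1.26508205e+00  1.44878030e+00] -0.1518991703668838 [ 0.11183443 -0.49749337 -1.71413759] [-0.00780876  0.03006014 -0.05627169]
```

View pics/g5.png

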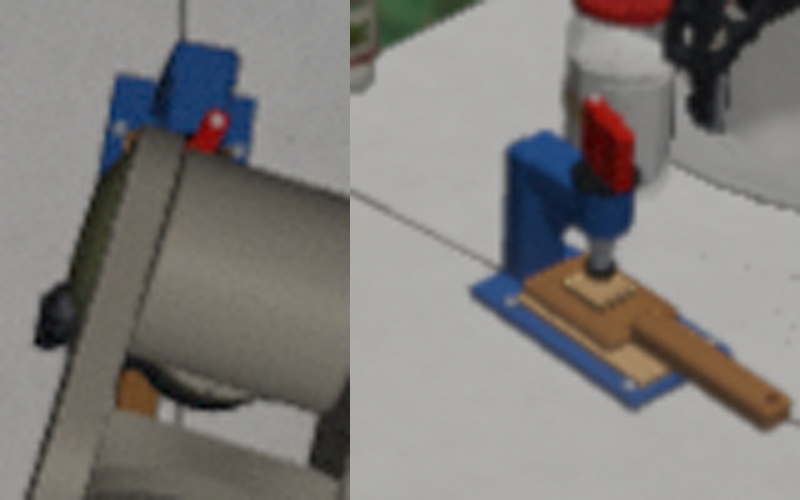

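The paddle lies flat on the bed with the block at about (599,287) under the foot, and the gripper is clear of it. Next I turn the tool 164.5° anticlockwise, so that the wrist has about 4.2 rad of clockwise travel.

Emit:
send_rows(targets=[0, 0, -10.3, 0, 0, 0, 0.2, 0, 0, -10.3, 0, 0, 0, 0.2, 0, 0, -10.3, 0, 0, 0, 0.2, 0, 0, -10.3, 0, 0, 0, 0.2, 0, 0, -10.3, 0, 0, 0, 0.2])

```text
time_s: 10.9
eef_pos: [467.2, -10.5, 218.6]
ee_rot: [-0.001, 0.93, 0.368, -0.001]
force: [-0.8, 0.9, -0.1]
grip_width: 0.599
grip_force: 0.0
```

Emit:
send_rows(targets=[0, 0, -10.3, 0, 0, 0, 0.2, 0, 0, -10.3, 0, 0, 0, 0.2, 0, 0, -10.3, 0, 0, 0, 0.2, 0, 0, -10.3, 0, 0, 0, 0.2, 0, 0, -10.3, 0, 0, 0, 0.2])

```text
time_s: 11.52
eef_pos: [467.1, -10.5, 218.6]
ee_rot: [-0.001, 0.678, 0.735, -0.001]
force: [0.6, -0.2, -0.4]
grip_width: 0.598
grip_force: 0.0
```

Emit:
send_rows(targets=[0, 0, -10.3, 0, 0, 0, 0.2, 0, 0, -10.3, 0, 0, 0, 0.2, 0, 0, -10.3, 0, 0, 0, 0.2, 0, 0, -10.3, 0, 0, 0, 0.2, 0, 0, -10.3, 0, 0, 0, 0.2])

```text
time_s: 12.15
eef_pos: [467.2, -10.5, 218.6]
ee_rot: [-0.001, 0.291, 0.957, -0.0]
force: [0.2, 1.2, -0.2]
grip_width: 0.599
grip_force: 0.0
```

Emit:
send_rows(targets=[0, 0, -10, 0, 0, 0, 0.2, 0, 0, 0, 0, 0, 0, 0.2])

```text
time_s: 12.4
eef_pos: [467.2, -10.5, 218.8]
ee_rot: [-0.001, 0.21, 0.978, 0.0]
force: [-0.1, 0.3, -0.1]
grip_width: 0.603
grip_force: 0.0
```

```bash
cat > st.py <<'E'
from rig import monitor
import numpy as np
s=monitor.sense(); q=s["ee_rot"]; y=2*np.arctan2(q[2],q[1])
d=np.array([591.8,-29.2])-s["eef_pos"][:2]
print("t",round(s["time_s"],2),s["eef_pos"].round(1),"yaw",round(y,4),"q6",round(s["joints"][5],3),"Tz",s["wrist_torque"].round(3),"tau6",s["tau"][5].round(4),"F",s["force"].round(1))
print("to axis, tool units",(np.array([np.cos(y)*d[0]+np.sin(y)*d[1],np.sin(y)*d[0]-np.cos(y)*d[1]])/60).round(3))
E
python3 st.py
```

```text
t 12.4 [467.2 -10.5 218.8] yaw 2.7175 q6 -1.421 Tz [ 0.097 -0.021 -0.009] tau6 -1.0003 F [-0.1  0.3 -0.1]
to axis, tool units [-2.02  0.57]
```

Emit:
send_rows(targets=[0, 0, 0, -0.673, 0.19, 0, 0.2, 0, 0, 0, -0.673, 0.19, 0, 0.2, 0, 0, 0, -0.674, 0.19, 0, 0.2, 0, 0, 0, 0, 0, 0, 0.2])

```text
time_s: 12.9
eef_pos: [593.3, -29.5, 217.8]
ee_rot: [-0.001, 0.212, 0.977, 0.0]
force: [0.2, 1.1, 0.2]
grip_width: 0.599
grip_force: 0.0
```

```bash
python3 st.py; python3 - <<'E'
from rig import eyes
import cv2
b=eyes.capture("scene")["img"]
cv2.imwrite("pics/g6.png",cv2.resize(b[110:230,290:410],None,fx=5,fy=5,interpolation=2)[:,:,::-1])
E
```

```text
t 12.9 [593.3 -29.5 217.8] yaw 2.7151 q6 -1.391 Tz [0.01  0.009 0.008] tau6 -0.0036 F [0.2 1.1 0.2]
to axis, tool units [ 0.025 -0.007]
```

View pics/g6.png

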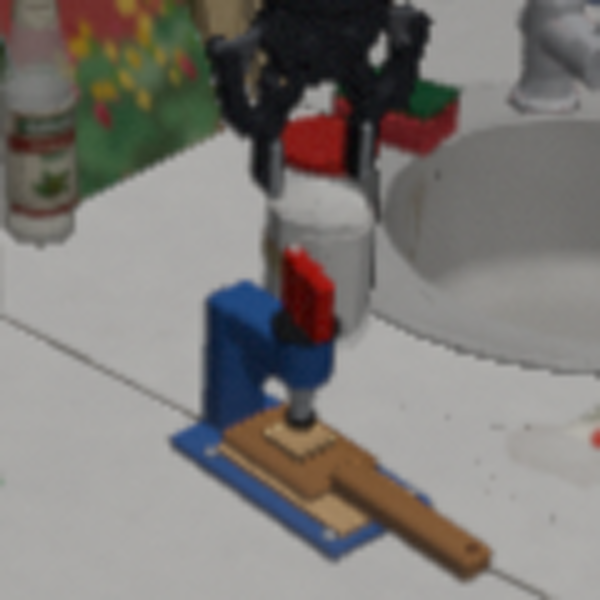

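The gripper stands above the knob with the fingers either side of the bar, the bar at (308,300). The paddle is in place, with the block at (300,433) under the foot. I descend and grip.

Emit:
send_rows(targets=[0, 0, 0, 0.02, 0, 0.5, 0.2, 0, 0, 0, 0, 0, 0.5, 0.2, 0, 0, 0, 0, 0, 0.43, 0.2, 0, 0, 0, 0, 0, 0, 0.2, 0, 0, 0, 0, 0, 0, 0.2])

```text
time_s: 13.58
eef_pos: [591.3, -28.6, 135.5]
ee_rot: [0.001, 0.21, 0.978, -0.0]
force: [-0.7, -0.4, 0.8]
grip_width: 0.595
grip_force: 0.0
```

```bash
python3 st.py
```

```text
t 13.57 [591.3 -28.6 135.5] yaw 2.7183 q6 -1.394 Tz [ 0.054 -0.004 -0.044] tau6 0.0164 F [-0.7 -0.4  0.8]
to axis, tool units [-0.012 -0.005]
```

Emit:
send_rows(targets=[0, 0, 0, 0, 0, 0.06, -1, 0, 0, 0, 0, 0, 0, -1, 0, 0, 0, 0, 0, 0, -1, 0, 0, 0, 0, 0, 0, -1, 0, 0, 0, 0, 0, 0, -1], newtons=60)

```text
time_s: 14.2
eef_pos: [591.0, -29.0, 131.0]
ee_rot: [0.0, 0.21, 0.978, -0.0]
force: [-3.8, -3.5, 4.3]
grip_width: 0.156
grip_force: 58.8
```

```bash
python3 st.py
```

```text
t 14.2 [591. -29. 131.] yaw 2.7189 q6 -1.394 Tz [-0.548  0.626 -0.217] tau6 -0.1769 F [-3.8 -3.5  4.3]
to axis, tool units [-0.014  0.003]
```

Emit:
send_rows(targets=[0, 0, 5, 0, 0, 0, -1, 0, 0, 5, 0, 0, 0, -1])

```text
time_s: 14.45
eef_pos: [591.1, -28.8, 131.0]
ee_rot: [0.0, 0.295, 0.955, -0.0]
force: [-0.8, -1.8, 3.8]
grip_width: 0.152
grip_force: 58.3
```

```bash
python3 st.py
```

```text
t 14.45 [591.1 -28.8 131. ] yaw 2.5423 q6 -1.218 Tz [-0.306  0.421  0.171] tau6 -0.739 F [-0.8 -1.8  3.8]
to axis, tool units [-0.013  0.001]
```

Emit:
send_rows(targets=[0, 0, 5, 0, 0, 0, -1, 0, 0, 5, 0, 0, 0, -1])

```text
time_s: 14.7
eef_pos: [591.3, -28.6, 131.0]
ee_rot: [0.0, 0.377, 0.926, 0.0]
force: [-1.2, -1.1, 3.1]
grip_width: 0.156
grip_force: 58.3
```

```bash
python3 st.py
```

```text
t 14.7 [591.3 -28.6 131. ] yaw 2.3678 q6 -1.043 Tz [-0.196  0.302  0.223] tau6 -0.7276 F [-1.2 -1.1  3.1]
to axis, tool units [-0.014 -0.001]
```

Emit:
send_rows(targets=[0, 0, 5, 0, 0, 0, -1, 0, 0, 5, 0, 0, 0, -1])

```text
time_s: 14.95
eef_pos: [591.5, -28.4, 131.0]
ee_rot: [0.001, 0.457, 0.89, 0.0]
force: [-0.0, 0.7, 2.9]
grip_width: 0.151
grip_force: 58.3
```

```bash
python3 st.py
```

```text
t 14.95 [591.5 -28.4 131. ] yaw 2.1932 q6 -0.868 Tz [-0.05   0.086  0.187] tau6 -0.7243 F [-0.   0.7  2.9]
to axis, tool units [-0.014 -0.003]
```

Emit:
send_rows(targets=[0, 0, 5, 0, 0, 0, -1, 0, 0, 5, 0, 0, 0, -1, 0, 0, 0, 0, 0, 0, -1])

```text
time_s: 15.32
eef_pos: [591.7, -28.3, 131.0]
ee_rot: [0.001, 0.531, 0.847, 0.001]
force: [2.0, 0.5, 3.9]
grip_width: 0.152
grip_force: 58.8
```

```bash
python3 st.py
```

```text
t 15.32 [591.7 -28.3 131. ] yaw 2.0217 q6 -0.697 Tz [ 0.147 -0.277 -0.23 ] tau6 0.2419 F [2.  0.5 3.9]
to axis, tool units [-0.014 -0.005]
```

```bash
cat > tq.py <<'E'
from rig import monitor
import numpy as np
s=monitor.sense(); print("t",round(s["time_s"],2),"q6",round(s["joints"][5],3),"Tz",s["wrist_torque"][2].round(3),"tau6",s["tau"][5].round(4),"dq6",s["dq"][5].round(3))
E
```

Emit:
send_rows(targets=[0, 0, 4, 0, 0, 0, -1, 0, 0, 4, 0, 0, 0, -1])

```text
time_s: 15.58
eef_pos: [591.9, -28.2, 131.1]
ee_rot: [0.001, 0.589, 0.808, 0.001]
force: [3.3, 2.9, 2.3]
grip_width: 0.156
grip_force: 58.3
```

```bash
python3 tq.py
```

```text
t 15.57 q6 -0.557 Tz 0.258 tau6 -0.5404 dq6 0.556
```

Emit:
send_rows(targets=[0, 0, 4, 0, 0, 0, -1])

```text
time_s: 15.7
eef_pos: [592.0, -28.2, 131.0]
ee_rot: [0.001, 0.617, 0.787, 0.001]
force: [4.8, 1.7, 2.7]
grip_width: 0.156
grip_force: 58.3
```

```bash
python3 tq.py
```

```text
t 15.7 q6 -0.487 Tz 0.162 tau6 -0.5322 dq6 0.555
```

Emit:
send_rows(targets=[0, 0, 4, 0, 0, 0, -1])

```text
time_s: 15.82
eef_pos: [592.1, -28.2, 131.0]
ee_rot: [0.001, 0.644, 0.765, 0.001]
force: [5.7, 2.5, 2.1]
grip_width: 0.154
grip_force: 58.2
```

```bash
python3 tq.py
```

```text
t 15.82 q6 -0.417 Tz 0.226 tau6 -0.531 dq6 0.554
```

Emit:
send_rows(targets=[0, 0, 4, 0, 0, 0, -1])

```text
time_s: 15.95
eef_pos: [592.2, -28.1, 131.0]
ee_rot: [0.001, 0.67, 0.742, 0.001]
force: [5.1, 2.4, 1.8]
grip_width: 0.156
grip_force: 58.2
```

```bash
python3 tq.py
```

```text
t 15.95 q6 -0.348 Tz 0.21 tau6 -0.5299 dq6 0.555
```

Emit:
send_rows(targets=[0, 0, 4, 0, 0, 0, -1])

```text
time_s: 16.08
eef_pos: [592.3, -28.2, 131.1]
ee_rot: [0.001, 0.696, 0.718, 0.001]
force: [6.7, 2.9, 1.0]
grip_width: 0.149
grip_force: 58.2
```

```bash
python3 tq.py
```

```text
t 16.07 q6 -0.278 Tz 0.221 tau6 -0.529 dq6 0.555
```

Emit:
send_rows(targets=[0, 0, 4, 0, 0, 0, -1])

```text
time_s: 16.2
eef_pos: [592.4, -28.1, 131.0]
ee_rot: [0.001, 0.72, 0.694, 0.002]
force: [7.7, 2.5, 0.4]
grip_width: 0.152
grip_force: 58.2
```

```bash
python3 tq.py
```

```text
t 16.2 q6 -0.208 Tz 0.217 tau6 -0.5281 dq6 0.554
```

Emit:
send_rows(targets=[0, 0, 4, 0, 0, 0, -1])

```text
time_s: 16.32
eef_pos: [592.5, -28.2, 131.0]
ee_rot: [0.001, 0.744, 0.668, 0.002]
force: [8.3, 3.0, -0.1]
grip_width: 0.157
grip_force: 58.1
```

```bash
python3 tq.py
```

```text
t 16.32 q6 -0.138 Tz 0.182 tau6 -0.5272 dq6 0.553
```

tau6 is very clean, so contact will show as a jump of about 0.11. I continue at the same speed.

Emit:
send_rows(targets=[0, 0, 4, 0, 0, 0, -1])

```text
time_s: 16.45
eef_pos: [592.6, -28.2, 131.1]
ee_rot: [0.001, 0.767, 0.642, 0.002]
force: [9.1, 2.6, -0.9]
grip_width: 0.156
grip_force: 58.1
```

```bash
python3 tq.py
```

```text
t 16.45 q6 -0.068 Tz 0.273 tau6 -0.5265 dq6 0.553
```

Emit:
send_rows(targets=[0, 0, 4, 0, 0, 0, -1])

```text
time_s: 16.58
eef_pos: [592.7, -28.2, 131.1]
ee_rot: [0.001, 0.789, 0.614, 0.002]
force: [9.1, 1.7, -0.7]
grip_width: 0.155
grip_force: 58.1
```

```bash
python3 tq.py
```

```text
t 16.57 q6 0.002 Tz 0.203 tau6 -0.5259 dq6 0.553
```

Emit:
send_rows(targets=[0, 0, 4, 0, 0, 0, -1])

```text
time_s: 16.7
eef_pos: [592.8, -28.3, 131.0]
ee_rot: [0.001, 0.81, 0.586, 0.002]
force: [9.9, 1.9, -0.3]
grip_width: 0.153
grip_force: 58.1
```

```bash
python3 tq.py
```

```text
t 16.7 q6 0.071 Tz 0.179 tau6 -0.5252 dq6 0.555
```

Emit:
send_rows(targets=[0, 0, 4, 0, 0, 0, -1])

```text
time_s: 16.82
eef_pos: [592.9, -28.3, 131.1]
ee_rot: [0.001, 0.83, 0.558, 0.002]
force: [10.7, 1.9, 0.1]
grip_width: 0.154
grip_force: 58.1
```

```bash
python3 tq.py
```

```text
t 16.82 q6 0.141 Tz 0.231 tau6 -0.5246 dq6 0.553
```

Emit:
send_rows(targets=[0, 0, 4, 0, 0, 0, -1])

```text
time_s: 16.95
eef_pos: [593.0, -28.4, 131.1]
ee_rot: [0.001, 0.849, 0.528, 0.002]
force: [11.5, 1.7, -1.6]
grip_width: 0.153
grip_force: 58.1
```

```bash
python3 tq.py
```

```text
t 16.95 q6 0.211 Tz 0.218 tau6 -0.5243 dq6 0.554
```

Emit:
send_rows(targets=[0, 0, 4, 0, 0, 0, -1])

```text
time_s: 17.08
eef_pos: [593.1, -28.4, 131.1]
ee_rot: [0.002, 0.867, 0.499, 0.003]
force: [11.7, 0.8, -1.3]
grip_width: 0.151
grip_force: 58.1
```

```bash
python3 tq.py
```

```text
t 17.07 q6 0.281 Tz 0.223 tau6 -0.5241 dq6 0.555
```

Emit:
send_rows(targets=[0, 0, 4, 0, 0, 0, -1])

```text
time_s: 17.2
eef_pos: [593.2, -28.4, 131.1]
ee_rot: [0.002, 0.884, 0.468, 0.003]
force: [12.6, 0.5, -1.8]
grip_width: 0.156
grip_force: 58.1
```

```bash
python3 tq.py
```

```text
t 17.2 q6 0.351 Tz 0.261 tau6 -0.5239 dq6 0.554
```

Emit:
send_rows(targets=[0, 0, 4, 0, 0, 0, -1])

```text
time_s: 17.32
eef_pos: [593.3, -28.5, 131.1]
ee_rot: [0.002, 0.9, 0.437, 0.003]
force: [13.4, 1.4, -1.6]
grip_width: 0.155
grip_force: 58.1
```

```bash
python3 tq.py
```

```text
t 17.32 q6 0.42 Tz 0.264 tau6 -0.5236 dq6 0.554
```

Emit:
send_rows(targets=[0, 0, 4, 0.02, 0.026, 0, -1])

```text
time_s: 17.45
eef_pos: [593.6, -28.6, 131.0]
ee_rot: [0.0, 0.914, 0.405, 0.001]
force: [-4.2, 0.3, 6.7]
grip_width: 0.153
grip_force: 59.7
```

```bash
python3 tq.py
```

```text
t 17.45 q6 0.491 Tz 0.175 tau6 -0.556 dq6 0.561
```

Emit:
send_rows(targets=[0, 0, 4, 0, 0, 0, -1])

```text
time_s: 17.58
eef_pos: [593.6, -28.6, 131.0]
ee_rot: [0.0, 0.928, 0.373, 0.001]
force: [1.7, -0.6, 2.8]
grip_width: 0.156
grip_force: 59.1
```

```bash
python3 tq.py
```

```text
t 17.57 q6 0.561 Tz 0.245 tau6 -0.5328 dq6 0.554
```

Emit:
send_rows(targets=[0, 0, 4, 0, 0, 0, -1])

```text
time_s: 17.7
eef_pos: [593.7, -28.7, 131.0]
ee_rot: [0.001, 0.94, 0.34, 0.001]
force: [2.6, -1.0, 2.2]
grip_width: 0.155
grip_force: 59.1
```

```bash
python3 tq.py
```

```text
t 17.7 q6 0.631 Tz 0.238 tau6 -0.5242 dq6 0.553
```

Emit:
send_rows(targets=[0, 0, 4, 0, 0, 0, -1])

```text
time_s: 17.82
eef_pos: [593.7, -28.8, 131.1]
ee_rot: [0.001, 0.952, 0.308, 0.001]
force: [2.3, -1.9, 2.7]
grip_width: 0.152
grip_force: 59.0
```

```bash
python3 tq.py
```

```text
t 17.82 q6 0.7 Tz 0.335 tau6 -0.4227 dq6 0.553
```

Emit:
send_rows(targets=[0, 0, 4, 0, 0, 0, -1])

```text
time_s: 17.95
eef_pos: [593.8, -28.9, 131.0]
ee_rot: [0.001, 0.962, 0.274, 0.001]
force: [3.8, -2.1, 2.9]
grip_width: 0.153
grip_force: 59.0
```

```bash
python3 tq.py
```

```text
t 17.95 q6 0.77 Tz 0.308 tau6 -0.4229 dq6 0.555
```

Emit:
send_rows(targets=[0, 0, 4, 0, 0, 0, -1])

```text
time_s: 18.08
eef_pos: [593.8, -29.0, 131.0]
ee_rot: [0.001, 0.971, 0.24, 0.001]
force: [2.7, -2.1, 2.2]
grip_width: 0.156
grip_force: 58.9
```

```bash
python3 tq.py
```

```text
t 18.07 q6 0.84 Tz 0.327 tau6 -0.4202 dq6 0.553
```

Emit:
send_rows(targets=[0, 0, 4, 0, 0, 0, -1])

```text
time_s: 18.2
eef_pos: [593.9, -29.1, 131.0]
ee_rot: [0.001, 0.978, 0.206, 0.001]
force: [3.5, -2.4, 2.5]
grip_width: 0.154
grip_force: 58.9
```

```bash
python3 tq.py
```

```text
t 18.2 q6 0.91 Tz 0.356 tau6 -0.417 dq6 0.553
```

Emit:
send_rows(targets=[0, 0, 4, 0, 0, 0, -1])

```text
time_s: 18.32
eef_pos: [593.9, -29.2, 131.0]
ee_rot: [0.001, 0.985, 0.172, 0.001]
force: [3.5, -2.9, 1.9]
grip_width: 0.155
grip_force: 58.9
```

```bash
python3 tq.py
```

```text
t 18.32 q6 0.98 Tz 0.328 tau6 -0.414 dq6 0.552
```

Contact came between q6 = 0.631 and 0.700, so about 0.665: tau6 jumped by 0.10 and then rose at the stated slope. The target is q6 ≈ 2.22–2.235, which is 71° more from 0.98, slowing at the end.

Emit:
send_rows(targets=[0, 0, 5, 0, 0, 0, -1, 0, 0, 5, 0, 0, 0, -1, 0, 0, 5, 0, 0, 0, -1, 0, 0, 5, 0, 0, 0, -1])

```text
time_s: 18.82
eef_pos: [594.0, -29.7, 131.0]
ee_rot: [0.001, 1.0, -0.002, 0.001]
force: [3.4, -5.8, 1.5]
grip_width: 0.156
grip_force: 58.8
```

```bash
python3 tq.py
```

```text
t 18.82 q6 1.329 Tz 0.352 tau6 -0.5826 dq6 0.693
```

Emit:
send_rows(targets=[0, 0, 5, 0, 0, 0, -1, 0, 0, 5, 0, 0, 0, -1, 0, 0, 5, 0, 0, 0, -1, 0, 0, 5, 0, 0, 0, -1])

```text
time_s: 19.32
eef_pos: [593.9, -30.2, 131.0]
ee_rot: [0.001, 0.984, -0.176, 0.002]
force: [2.9, -8.7, 2.2]
grip_width: 0.156
grip_force: 58.8
```

```bash
python3 tq.py
```

```text
t 19.32 q6 1.678 Tz 0.372 tau6 -0.5684 dq6 0.692
```

Emit:
send_rows(targets=[0, 0, 5, 0, 0, 0, -1, 0, 0, 5, 0, 0, 0, -1, 0, 0, 4, 0, 0, 0, -1, 0, 0, 3, 0, 0, 0, -1])

```text
time_s: 19.82
eef_pos: [593.7, -30.6, 131.0]
ee_rot: [0.001, 0.948, -0.319, 0.002]
force: [1.0, -11.0, 2.5]
grip_width: 0.155
grip_force: 58.9
```

```bash
python3 tq.py; python3 st.py
```

```text
t 19.82 q6 1.974 Tz 0.364 tau6 -0.1129 dq6 0.41
t 19.82 [593.7 -30.6 131. ] yaw -0.6489 q6 1.974 Tz [-1.659 -0.127  0.364] tau6 -0.1129 F [  1.  -11.    2.5]
to axis, tool units [-0.04  0.  ]
```

Emit:
send_rows(targets=[0, 0, 3, 0, 0, 0, -1, 0, 0, 3, 0, 0, 0, -1, 0, 0, 3, 0, 0, 0, -1, 0, 0, 2, 0, 0, 0, -1, 0, 0, 2, 0, 0, 0, -1])

```text
time_s: 20.45
eef_pos: [593.5, -30.9, 131.0]
ee_rot: [0.002, 0.906, -0.424, 0.001]
force: [-0.7, -11.7, 2.9]
grip_width: 0.155
grip_force: 59.0
```

```bash
python3 tq.py
```

```text
t 20.45 q6 2.2 Tz 0.367 tau6 0.0047 dq6 0.278
```

Emit:
send_rows(targets=[0, 0, 1, 0, 0, 0, -1, 0, 0, 0, 0, 0, 0, -1, 0, 0, 0, 0, 0, 0, -1, 0, 0, 0, 0, 0, 0, -1])

```text
time_s: 20.95
eef_pos: [593.4, -30.9, 131.0]
ee_rot: [0.002, 0.902, -0.431, 0.001]
force: [0.2, -11.4, 2.2]
grip_width: 0.158
grip_force: 59.2
```

```bash
python3 st.py
```

```text
t 20.95 [593.4 -30.9 131. ] yaw -0.8917 q6 2.217 Tz [-1.785  0.099  0.257] tau6 0.2219 F [  0.2 -11.4   2.2]
to axis, tool units [-0.039  0.004]
```

Emit:
send_rows(targets=[0, 0, 0, 0.018, 0.015, 0, -1, 0, 0, 0, 0, 0, 0, -1, 0, 0, 0, 0, 0, 0, 0.2, 0, 0, 0, 0, 0, 0, 0.2, 0, 0, 0, 0, 0, 0, 0.2])

```text
time_s: 21.58
eef_pos: [592.9, -29.7, 130.3]
ee_rot: [-0.0, 0.902, -0.432, -0.0]
force: [1.0, 0.1, 0.7]
grip_width: 0.602
grip_force: 0.0
```

Emit:
send_rows(targets=[0, 0, 0, 0, 0, 0, 0.2, 0, 0, 0, 0, 0, -0.3, 0.2, 0, 0, 0, 0, 0, -0.8, 0.2, 0, 0, 0, 0, 0, -0.8, 0.2, 0, 0, 0, 0, 0, 0, 0.2])

```text
time_s: 22.2
eef_pos: [594.2, -30.1, 248.4]
ee_rot: [-0.001, 0.902, -0.432, 0.004]
force: [-0.6, 0.2, 0.2]
grip_width: 0.599
grip_force: 0.0
```

```bash
python3 st.py
```

```text
t 22.2 [594.2 -30.1 248.4] yaw -0.8933 q6 2.217 Tz [ 0.005  0.055 -0.035] tau6 0.0012 F [-0.6  0.2  0.2]
to axis, tool units [-0.038  0.021]
```

Emit:
send_rows(targets=[0, 0, 0, -0.85, 0.1, 0, 0.2, 0, 0, 0, -0.85, 0.1, 0, 0.2, 0, 0, 0, -0.85, 0.1, 0, 0.2, 0, 0, 0, -0.85, 0.1, 0, 0.2, 0, 0, 0, 0, 0, 0, 0.2])

```text
time_s: 22.82
eef_pos: [444.4, 115.8, 244.2]
ee_rot: [0.0, 0.903, -0.431, -0.001]
force: [0.7, -1.3, 0.2]
grip_width: 0.598
grip_force: 0.0
```

```bash
python3 - <<'E'
from rig import monitor, eyes
from h import *
print(monitor.sense()["eef_pos"])
old={n:cv2.imread(f"pics/{n}0.png").astype(int) for n in("top","scene")}
for n,(r,c) in {"top":(slice(180,225),slice(362,395)),"scene":(slice(155,200),slice(330,365))}.items():
    im=eyes.capture(n)["img"][:,:,::-1].astype(int); cv2.imwrite(f"pics/{n}_end.png",im)
    for tag,q in (("old",old[n]),("new",im)):
        p=q[r,c]; m=((p[...,2]>110)&(p[...,1]<70)&(p[...,0]<70)) if n=="scene" else ((p[...,2]-p[...,1]>60)&(p[...,2]-p[...,0]>85))
        y,x=np.nonzero(m); x=x+c.start; y=y+r.start
        if len(x)<5: print(n,tag,"few"); continue
        w,v=np.linalg.eigh(np.cov(np.c_[x,y].T)); print(n,tag,len(x),x.mean().round(1),y.mean().round(1),v[:,1].round(2),w.round(1))
# predicted bar direction in the top image for world yaw
for yaw in (-.42,-.892,-.892+.2):
    a=proj("top",np.array([[591.8+28*s*np.cos(yaw),-29.2+28*s*np.sin(yaw),165] for s in(-1,1)])); print(yaw,a.round(1).tolist())
# paddle: compare scene pixels with the released picture geometry (brown handle end)
im=cv2.imread("pics/scene_end.png").astype(int)
for row in (205,210,215,220): print(row,[int(k) for k in np.nonzero(im[row,330:400,2]-im[row,330:400,0]>40)[0][[0,-1]]+330] if (im[row,330:400,2]-im[row,330:400,0]>40).any() else None)
E
```

```text
[444.43692264 115.76593016 244.15389881]
top old 72 378.6 201.8 [-0.44  0.9 ] [ 1.8 20.3]
top new 75 379.6 200.5 [-0.8  0.6] [ 1.9 23.8]
scene old 35 351.7 163.9 [0.69 0.73] [0.9 9.9]
scene new 8 353.0 164.5 [0. 1.] [0. 6.]
-0.42 [[375.0, 209.4], [383.6, 191.5]]
-0.892 [[371.2, 206.4], [387.3, 194.4]]
-0.692 [[372.6, 207.9], [385.9, 193.0]]
205 [342, 366]
210 [349, 373]
215 [357, 381]
220 [378, 387][ WARN:0@1.743] global loadsave.cpp:1063 imwrite_ Unsupported depth image for selected encoder is fallbacked to CV_8U.
```

The knob bar sits where the turn should have left it, the paddle is in place, and the arm is clear. I hand in.

```bash
python3 -c "
from rig import job
print(job.finish_job())"
```

```text
the job is handed in; nothing more can be done
None
```

The job is handed in at about 23 s of the 72 s: the paddle is on the bed with its block under the foot to within about 2 mm, released, and the knob is about 1.55 rad (a quarter turn, ±2°) past contact. I did not look again at the bystanders.

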